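# Lock the last quarter-turn stud on a test unit's cover

## Robot

A 7-joint arm with a two-finger parallel gripper is mounted at the origin on the work surface. World frame = base frame: x ahead of the robot, y to its left, z up, the work surface at z = 0. Lengths are in mm, angles in rad, forces in N, time in s.
With the tool pointing down it reaches from about 400 to 900 mm from the base axis. Payload 5.6 kg.
Tool frame: the origin (TCP) lies midway between the tips of the shut fingers; the grasp point (between the pads) lies 19 mm behind it; x points along the fingers, y is the direction in which the jaws open and shut, and the axes are right-handed (so a half turn about x gives the same grasp; the last joint's range is limited). The gripper opens to 92 mm and grips with 3 to 60 N. Pads are 20 mm wide; open, the fingers measure 128 mm over their backs; the gripper's body (75 mm by 189 mm) begins 69 mm behind the grasp point.
Start: joints at [-1.184, 0.468, -0.012, 1.603, 0.006, 1.071, -0.056], TCP at [270.889, 590.871, 188.692] pointing down, gripper open.
Joint ranges: [-2.53, 2.53], [-0.31, 2.02], [-1.57, 1.55], [0.28, 2.44], [-1.29, 4.43], [0.15, 1.84], [-2.92, 2.92]. Speed limits (rad/s): [2.57, 2.57, 3.14, 3.14, 3.14, 3.14, 3.14].

## Interface

Orientations are given as a rotation vector (axis times angle).
In Python, from cell import robot, grip, kin, viewer gives the robot as it stands. Calls block until the motion is done:
- robot.movep(position, orientation): joint-space move of the TCP to a pose.
- robot.servo_line(position, feed=150, rotation=None): straight line of the TCP; rotation=None keeps the orientation; feed is the mean speed in mm/s.
- robot.goto_joints(angles): joint-space move.
- grip(opening, newtons=None): opening from 0.0 (shut) to 1.0 (fully open); newtons is the grip in N (None keeps the last); returns when the fingers have stopped.
- robot.hold(seconds).
- kin.ik(position, orientation): joint angles nearest the present ones, or None.
- robot.observe(): the state.
- viewer.read_camera(name): name is "side" or "top"; returns the picture (480x640x3 uint8, red, green, blue); there is no depth.
- viewer.camera_info(name): a dict with "camera_matrix" (3x3 intrinsics, pixels), "R" (3x3) and "t" (3): a world point X has camera coordinates R X + t. Camera axes: x right, y down, z forward; pixel columns grow to the right and rows downward; lengths in mm; the calibration is good to about 2 mm. A picture is of the moment at which its call begins. camera_info takes no time and is no camera call.
A pose or a line that the arm cannot do raises robot.IKError and nothing moves.
- robot.job_done(): hands the job in, once; it reports no verdict.
Trained networks look in the newest picture that a camera, given by its name, has taken for a name from the list of things; names that differ only in an ending like _2 or _b are one class to them, and where a whole thing is asked for, a point or a joint stands for the part that bears it (a point fixed in the world has none). Each returns a list of dicts, best first, with "confidence" (0 to 1); they miss things now and then, are a little off and sometimes report something else, mostly with a low value. They report only what shows in the picture. A call takes as long as a camera call.
- viewer.silhouettes(name, camera): "mask" (480x640 bool, what is visible of it).
- viewer.pinpoint(name, camera): "at" ([x, y, z] in mm, in the coordinates of the camera as it stood for that picture, good to about 4 mm: a listed point, or the origin of a listed thing).
The state is a dict: "t": time; "joints": joint angles; "joint_velocities": joint speeds; "joint_torque": joint torques, N m; "tcp_pos": TCP position; "tcp_rot": TCP orientation; "contact_force": force on the tool from outside, world axes, zero at the start; "wrist_torque": the same for the moment, N m; "grip_width": opening from 0.0 (shut) to 1.0 (fully open).
Only numpy, scipy, OpenCV 4.12 (cv2) and the standard library are available. Lean on these libraries where they do the work, as an engineer would, in place of code of your own. Each camera call takes 0.05 s, during which the arm holds its last target.

## Task

Three of the four winged quarter-turn studs on the cover of the low test unit are already locked; the fourth stands higher, with its wing crosswise to the others. Push that stud in against its spring, turn it a quarter turn clockwise (seen from above) while it is held in, so that its wing points the same way as the other three, and let it go so that it stays locked down.

Things in the scene. Friction and masses are not known exactly. Their poses are not given: they have to be found in the camera images.
- unit: Fixed low blue-grey test unit, 250 x 310 mm (x, y), flat aluminium cover at 58 mm. Origin: centre of its underside; z up; x along its short side. Steel studs at x +-75, y +-110 from its centre: three locked (wing along unit y, top 38 above the cover), one undone at any corner (wing along unit x, top 42 above). A loose spare stud and a black roll on the cover's middle are no part of the job.
- stud_grip (a point): (mm) Point to grip on the undone stud's axis, 31 above the cover while out, 11 below the wing's top; moves and turns with the stud; z up, x along the wing. Wing: upright bar 36 long, 12 thick (y), reaching 17 below this point; pinch its thickness from above. Under it a collar 17 across (top 15 below this point), a cup 22 across (top 22 below), a ring 34 across (top 28 below).
- stud_in (a joint): How far the undone stud is pushed in, straight down, m: 0 = out, 0.011 = bottomed. Spring: 5.5 N at 0, 8 N at 0.006, 10 N at 0.011. It turns only while about 7 mm or more in (9 mm is comfortable), else its cross pin is held in a slot. Let go after turning past about 75 degrees, it rises to 0.004 and is caught there, locked; let go earlier, it is not locked.
- stud_turn (a joint): Turn of the undone stud, rad, clockwise seen from above: 0 to 0.1 = undone (slack in the slot), 1.57 = locked, stop at 1.60. Turns easily (under 0.1 N m) once pushed in.

How it is judged (in metres and radians):
On the way:
1. the undone stud is pushed in past its slot (at least 5 mm) (value of joint stud_in above 0.005 m), for 0.04 s.
At the end, for the whole second after the job is handed in: The stud is turned to within about 13 degrees of the full quarter turn (more than 1.35 rad), is let go, has risen into its catch and rests there, 2 to 5.8 mm in (value of joint stud_turn above 1.35 rad and value of joint stud_in between 0.002 and 0.0058 m and velocity of joint stud_turn between -0.1 and 0.1 rad/s and velocity of joint stud_in between -0.01 and 0.01 m/s); the robot touches nothing.
It also fails if it takes over 38 s, if anything falls off the work surface, if the arm or the gripper's body presses on something with over 40 N, if the wrist force passes 120 N, or if a joint passes its speed limit or range.

## Working session

There is one attempt and no reset: what is moved stays moved. The work goes in short steps, each a Python script; the robot and the scene stay as the last script left them, time stands still between calls to the robot, and variables do not carry over. Pictures are saved under pics/ and viewed, and the job is handed in when it is done.

```bash
mkdir -p pics; ls
python3 - <<'E'
from cell import robot, grip, kin, viewer
import cv2, numpy as np
for c in ("top","side"):
    im=viewer.read_camera(c); cv2.imwrite(f"pics/{c}0.png",im[:,:,::-1])
    ci=viewer.camera_info(c); R=np.array(ci["R"]);t=np.array(ci["t"])
    print(c,ci["camera_matrix"],"campos",-R.T@t)
    for n in ("unit","stud_grip"):
        for d in viewer.pinpoint(n,c): print(n,d["confidence"],R.T@(np.array(d["at"])-t))
        for d in viewer.silhouettes("stud_grip",c) if n=="stud_grip" else []:
            ys,xs=np.nonzero(d["mask"]); print("mask",d["confidence"],xs.min(),xs.max(),ys.min(),ys.max())
s=robot.observe(); print(s)
E
```

```text
pics
top [[618.15951446   0.         315.91942319]
 [  0.         618.15951446 244.4758385 ]
 [  0.           0.           1.        ]] campos [463.04962094   6.11164819 875.09691271]
unit 0.55 [550.65481205 -35.69286524   0.66683366]
stud_grip 0.96 [ 653.86686098 -119.28888695   89.4126398 ]
mask 0.61 414 429 133 163
side [[459.28976071   0.         321.91957287]
 [  0.         459.28976071 235.7644641 ]
 [  0.           0.           1.        ]] campos [ 378.79561537 -389.25236195  600.86617363]
unit 0.66 [553.96906909 -35.23607258  -1.62770018]
stud_grip 0.63 [ 652.74256235 -119.09992045   92.17870711]
mask 0.59 428 454 272 298
{'t': 0.4, 'joints': array([-1.18401826,  0.46765854, -0.01158062,  1.60280659,  0.0060059 ,
        1.07133782, -0.05630879]), 'joint_velocities': array([ 6.82018318e-04, -2.55374848e-03, -6.82158436e-05, -1.52670806e-03,
       -9.46324535e-04,  1.45468983e-03,  4.78555335e-04]), 'joint_torque': array([-4.57465176e-04, -5.19843328e+01, -1.24133515e-02, -2.43701184e+01,
       -5.65775111e-02,  1.30060760e-02,  5.70968962e-05]), 'tcp_pos': array([270.86965634, 590.8167577 , 188.54519413]), 'tcp_rot': array([ 0.33700501,  1.54435197, -0.33729236]), 'contact_force': array([-0.12293658, -0.2146441 ,  0.23806845]), 'wrist_torque': array([ 0.03077713, -0.01600721, -0.05089594]), 'grip_width': 1.0009473715586725}
```

View pics/top0.png

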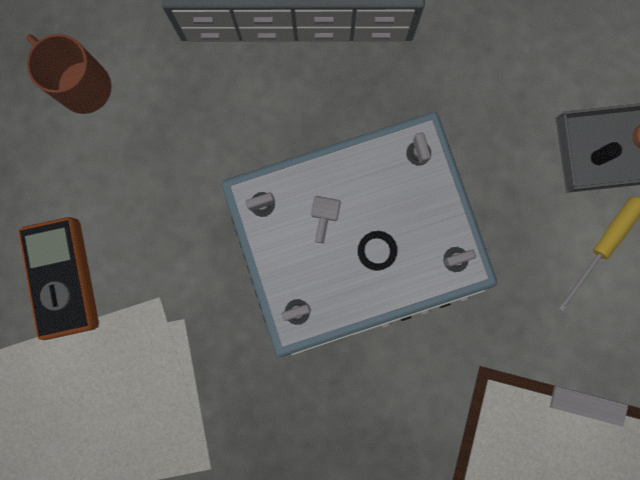

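View pics/side0.png

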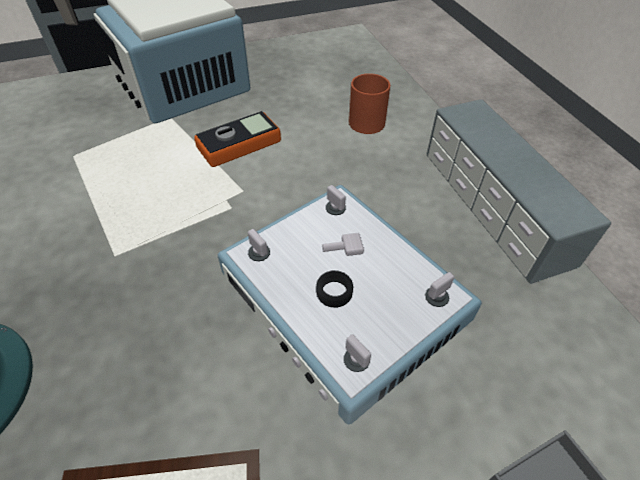

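The undone stud is the one with its wing crosswise, at (420,148) in top and (440,290) in side, and both networks agree on that. I'll fit the unit's pose from the cover corners and check it with an overlay.

```bash
cat > h.py <<'E'
from cell import robot, grip, kin, viewer
import cv2, numpy as np
from scipy.optimize import least_squares
def cam(c):
    ci=viewer.camera_info(c); return np.array(ci["camera_matrix"]),np.array(ci["R"]),np.array(ci["t"])
def proj(c,X):
    K,R,t=cam(c); p=(K@(R@np.atleast_2d(X).T+t[:,None])).T; return p[:,:2]/p[:,2:]
def unray(c,uv,z):
    K,R,t=cam(c); d=R.T@np.linalg.inv(K)@[uv[0],uv[1],1]; o=-R.T@t; return o+d*(z-o[2])/d[2]
def U(p,pts):
    pts=np.atleast_2d(pts).astype(float); c,s=np.cos(p[2]),np.sin(p[2])
    return np.c_[p[0]+c*pts[:,0]-s*pts[:,1],p[1]+s*pts[:,0]+c*pts[:,1],pts[:,2]]
E
python3 - <<'E'
from h import *
cs=[(225,183),(436,114),(495,283),(280,355)]
W=[unray("top",u,58) for u in cs]
for w in W: print(w.round(1))
print([np.linalg.norm(W[i]-W[i-1]).round(1) for i in range(4)])
c=np.mean(W,0); e=(W[1]-W[0])+(W[2]-W[3]); # long side
yaw=np.arctan2(e[1],e[0])-np.pi/2
yaw=(yaw+np.pi/2)%np.pi-np.pi/2
print(c,yaw)
p=(c[0],c[1],yaw)
print("studs",U(p,[(sx*75,sy*110,89) for sx in(1,-1) for sy in (1,-1)]).round(1))
np.save("p.npy",p)
for cn in("top","side"):
    im=cv2.imread(f"pics/{cn}0.png")
    q=proj(cn,U(p,[(125,155,58),(125,-155,58),(-125,-155,58),(-125,155,58)]))
    big=cv2.resize(im,None,fx=3,fy=3,interpolation=cv2.INTER_CUBIC)
    f=lambda q:np.round(q*3+1).astype(np.int32)
    cv2.polylines(big,[f(q)],True,(0,255,0),1)
    a=np.linspace(0,2*np.pi,40)
    for sx in(1,-1):
        for sy in(1,-1):
            for r,z in((17,61),(11,67)): cv2.polylines(big,[f(proj(cn,U(p,np.c_[sx*75+r*np.cos(a),sy*110+r*np.sin(a),0*a+z])))],True,(0,0,255),1)
            und=sx==1 and sy==-1
            h=[(18,6),(18,-6),(-18,-6),(-18,6)] if und else [(6,18),(6,-18),(-6,-18),(-6,18)]
            cv2.polylines(big,[f(proj(cn,U(p,[(sx*75+a_,sy*110+b_,100 if und else 96) for a_,b_ in h])))],True,(255,0,0),1)
    x0,y0=(620,300) if cn=="top" else (640,520)
    cv2.imwrite(f"pics/{cn}_ov.png",big[y0:y0+800,x0:x0+900][:600 if 0 else 800] if 0 else cv2.resize(big[y0:y0+780,x0:x0+900],(690,598)))
E
```

```text
[613.9 140.2  58. ]
[ 708.5 -143.    58. ]
[ 481.6 -217.7   58. ]
[386.4  64.3  58. ]
[np.float64(239.9), np.float64(298.6), np.float64(238.9), np.float64(297.6)]
[547.59116622 -39.07067381  58.        ] 0.323938742631118
studs [[ 583.7   89.1   89. ]
 [ 653.7 -119.5   89. ]
 [ 441.5   41.3   89. ]
 [ 511.5 -167.2   89. ]]
```

View pics/top_ov.png

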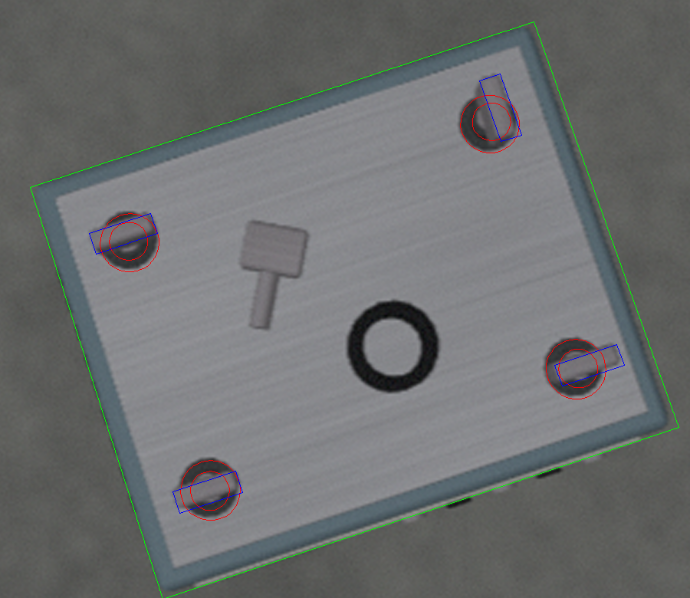

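View pics/side_ov.png

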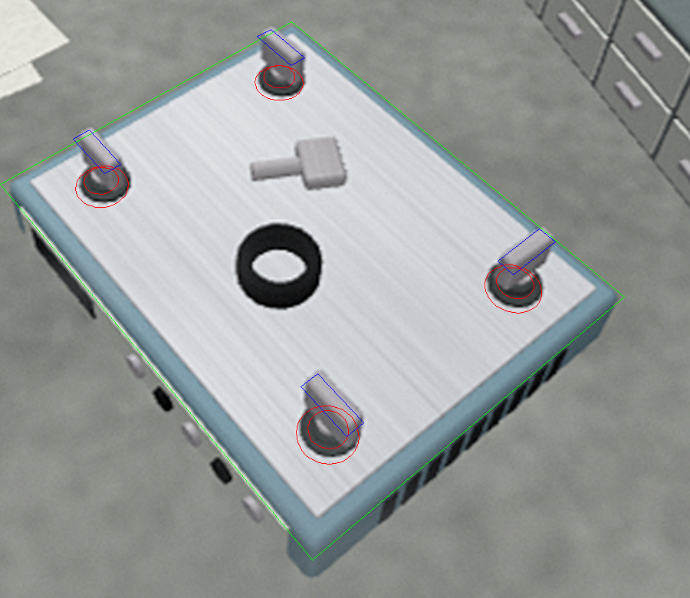

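Run:
```python
from h import *
T=np.array([(129,240),(489,123),(575,367),(210,488)],float); S=np.array([(280,80),(516,283),(329,428),(104,180)],float)
k=598/780
T=(T/k+[620,300]-1)/3; S=(S/k+[640,520]-1)/3
m=np.array([(75,110,61),(75,-110,61),(-75,-110,61),(-75,110,61)])
def r(p,w=("top","side")):
    return np.concatenate([(proj(c,U(p,m))-(T if c=="top" else S)).ravel() for c in w])
p0=np.load("p.npy")
for w in (("top",),("side",),("top","side")):
    s=least_squares(r,p0,args=(w,),x_scale=[1,1,.01]); print(w,s.x.round(3),s.fun.round(2),U(s.x,[75,-110,89]).round(1))
np.save("p.npy",s.x)
```

```text
('top',) [ 5.48644e+02 -3.88130e+01  3.23000e-01] [ 0.02  0.19  0.17 -0.34  0.05  0.09 -0.23  0.05] [[ 654.6 -119.4   89. ]]
('side',) [ 5.50207e+02 -3.61690e+01  3.23000e-01] [ 0.4  -0.57 -0.79  0.12  0.16 -0.11  0.28  0.68] [[ 656.3 -116.7   89. ]]
('top', 'side') [ 5.49243e+02 -3.78150e+01  3.23000e-01] [-0.74 -0.21 -0.63 -0.81 -0.71 -0.42 -0.94 -0.38  0.21  0.25 -0.8   1.26
 -0.02  1.29 -0.05  1.67] [[ 655.3 -118.3   89. ]]
```

Run:
```python
from h import *
from scipy.spatial.transform import Rotation as Ro
print("box",[unray("side",u,z).round(0) for u,z in(((150,120),0),((250,90),0),((165,20),150),((240,15),150),((75,60),100))])
p=np.load("p.npy"); g=np.array([654.7,-118.7])
def rot(a): # jaw dir angle a
    x=np.array([0,0,-1.]);y=np.array([np.cos(a),np.sin(a),0]);return Ro.from_matrix(np.c_[x,y,np.cross(x,y)]).as_rotvec()
for k in (0,1):
    a=p[2]+np.pi/2-k*np.pi
    for z in (200,78,68):
        for d in (0,.8,1.6):
            q=kin.ik([*g,z],rot(a-d)); print(k,z,d,None if q is None else np.round(q,2))
```

```text
box [array([327., 530.,   0.]), array([562., 572.,   0.]), array([413., 656., 150.]), array([571., 627., 150.]), array([213., 647., 100.])]
0 200 0 [-0.15  0.5   0.4   1.57 -0.21  1.11  2.19]
0 200 0.8 [-0.24  0.52  0.53  1.58 -0.28  1.12  1.45]
0 200 1.6 [-0.31  0.53  0.63  1.58 -0.34  1.13  0.69]
0 78 0 [-0.06  0.62  0.26  1.66 -0.19  0.89  2.18]
0 78 0.8 [-0.15  0.63  0.39  1.67 -0.29  0.9   1.46]
0 78 1.6 [-0.23  0.65  0.51  1.67 -0.39  0.92  0.73]
0 68 0 [-0.05  0.63  0.25  1.66 -0.19  0.87  2.17]
0 68 0.8 [-0.14  0.64  0.38  1.67 -0.29  0.88  1.45]
0 68 1.6 [-0.22  0.66  0.5   1.68 -0.39  0.9   0.73]
1 200 0 [-0.4   0.57  0.78  1.59 -0.43  1.16 -0.77]
1 200 0.8 [-0.57  0.71  1.12  1.6  -0.67  1.26 -1.39]
1 200 1.6 [-0.65  0.86  1.34  1.6  -0.86  1.38 -2.05]
1 78 0 [-0.39  0.73  0.78  1.68 -0.6   0.98 -0.65]
1 78 0.8 [-0.57  0.9   1.11  1.69 -0.88  1.14 -1.24]
1 78 1.6 [-0.64  1.07  1.33  1.7  -1.09  1.3  -1.92]
1 68 0 [-0.39  0.74  0.78  1.69 -0.61  0.97 -0.64]
1 68 0.8 [-0.56  0.92  1.11  1.7  -0.9   1.13 -1.23]
1 68 1.6 [-0.64  1.09  1.33  1.7  -1.11  1.3  -1.91]
```

```bash
cat >> h.py <<'E'
from scipy.spatial.transform import Rotation as Ro
def rot(a):
    x=np.array([0,0,-1.]);y=np.array([np.cos(a),np.sin(a),0]);return Ro.from_matrix(np.c_[x,y,np.cross(x,y)]).as_rotvec()
def st(tag=""):
    s=robot.observe(); y=Ro.from_rotvec(s["tcp_rot"]).as_matrix(); print(tag,"t",round(s["t"],2),"tcp",s["tcp_pos"].round(2),"jaw",np.arctan2(y[1,1],y[0,1]).round(3),"x",y[:,0].round(3),"F",s["contact_force"].round(1),"M",s["wrist_torque"].round(2),"w",round(s["grip_width"],3)); return s
def snap(c,n,box=None,f=3):
    im=viewer.read_camera(c)[:,:,::-1]
    if box: x,y,w,h=box; im=cv2.resize(im[y:y+h,x:x+w],None,fx=f,fy=f,interpolation=cv2.INTER_CUBIC)
    cv2.imwrite(f"pics/{n}.png",im)
E
python3 - <<'E'
from h import *
p=np.load("p.npy"); g=[654.7,-118.7]; A=p[2]+np.pi/2
s=st("0")
robot.servo_line([270.9,590.9,330],feed=250); st("up")
robot.movep([*g,210],rot(A)); st("over")
grip(0.45)
robot.servo_line([*g,125],feed=150); st("near")
snap("side","s1",(330,170,240,190)); snap("top","t1",(320,60,200,150))
E
```

```text
0 t 0.4 tcp [270.87 590.82 188.55] jaw 1.141 x [-0. -0. -1.] F [-0.1 -0.2  0.2] M [ 0.03 -0.02 -0.05] w 1.001
up t 1.12 tcp [270.6  590.18 328.5 ] jaw 1.141 x [-0.001 -0.002 -1.   ] F [-0.4 -0.1  0.4] M [0.   0.02 0.07] w 1.001
over t 3.98 tcp [ 654.98 -117.57  210.  ] jaw 1.895 x [ 0.  0. -1.] F [ 0.4 -0.   0.4] M [ 0.04 -0.01 -0.03] w 0.998
near t 5.56 tcp [ 655.3  -119.04  125.72] jaw 1.894 x [ 0.001 -0.    -1.   ] F [0.2 0.4 1. ] M [ 0.07  0.06 -0.01] w 0.449
```

View pics/s1.png

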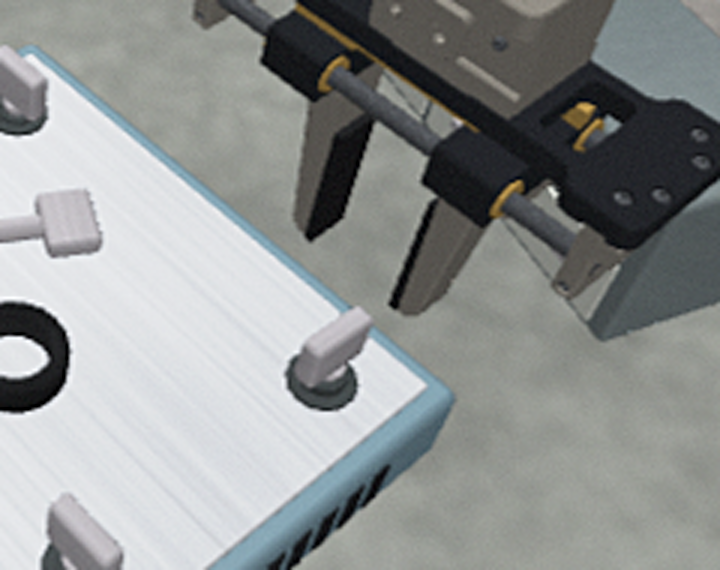

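View pics/t1.png

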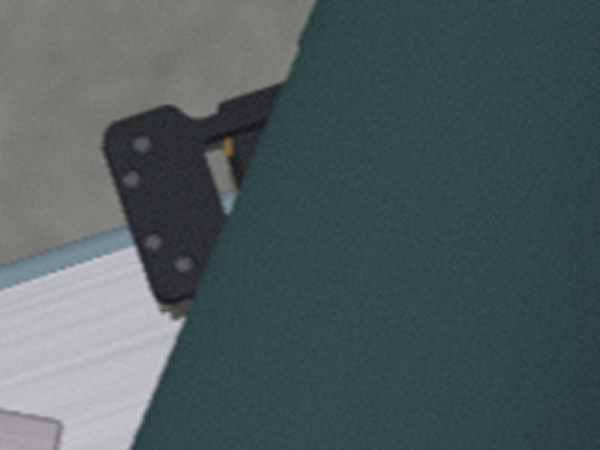

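The side view shows the fingers above and behind the stud: tips at about (433,248) and (463,273), wing top at about (441,284). I'll check where the TCP projects, then compare the wing directly within this one view.

Run:
```python
from h import *
p=np.load("p.npy"); A=p[2]+np.pi/2; g=np.array([654.7,-118.7])
print("tcp",proj("side",[655,-119,125.3]))
j=np.array([np.cos(A),np.sin(A),0])
for s in(-1,1): print("tip",proj("side",np.array([655,-119,125.3])+s*20.7*j))
w=np.array([np.cos(p[2]),np.sin(p[2]),0])
for d in((-18,6),(18,6),(18,-6),(-18,-6)): print("wing",((proj("side",np.array([*g,100])+d[0]*w+d[1]*j)-[330,170])*3).round(0))
```

```text
tcp [[446.58116014 270.34970358]]
tip [[459.12388637 280.73008943]]
tip [[434.47201651 260.32815157]]
wing [[299. 347.]]
wing [[353. 305.]]
wing [[374. 323.]]
wing [[319. 365.]]
```

Run:
```python
import cv2
im=cv2.imread("pics/s1.png"); cv2.imwrite("pics/s1z.png",cv2.resize(im[150:430,250:470],None,fx=2.1,fy=2.1))
```

```text
(no output)
```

View pics/s1z.png

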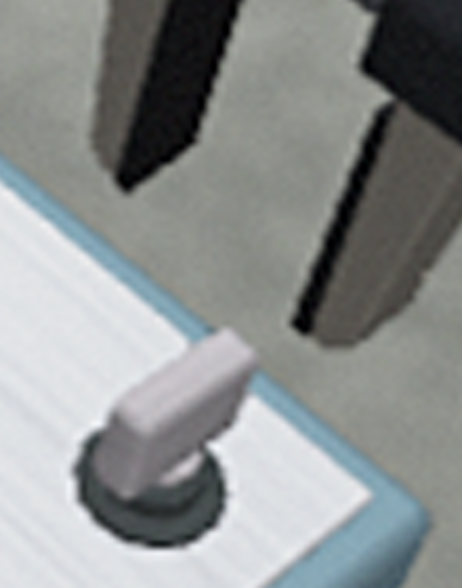

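The finger tips appear about 14 px higher than the TCP projection predicts, which is too much for calibration error. I'll check this in free air with the fingers open to different widths.

Run:
```python
from h import *
J=lambda d:proj("side",np.array([655,-119,125.3])+d)-proj("side",[655,-119,125.3])
print(J([10,0,0]),J([0,10,0]),J([0,0,10]))
st("a"); grip(0.0); s=st("shut"); print(proj("side",s["tcp_pos"]))
snap("side","s2",(370,170,160,130),5)
```

```text
[[ 6.77692076 -2.14884583]] [[-3.95856674 -5.8575145 ]] [[ 1.70077054 -4.67613149]]
a t 5.66 tcp [ 655.64 -119.02  126.38] jaw 1.894 x [ 0.002 -0.    -1.   ] F [ 0.2 -0.5  0.3] M [ 0.03  0.01 -0.01] w 0.454
shut t 6.38 tcp [ 654.68 -118.68  124.98] jaw 1.894 x [-0.  0. -1.] F [-0.2 -0.1 -0.4] M [ 0.07 -0.02 -0.01] w 0.005
[[446.18023821 270.3778459 ]]
```

View pics/s2.png

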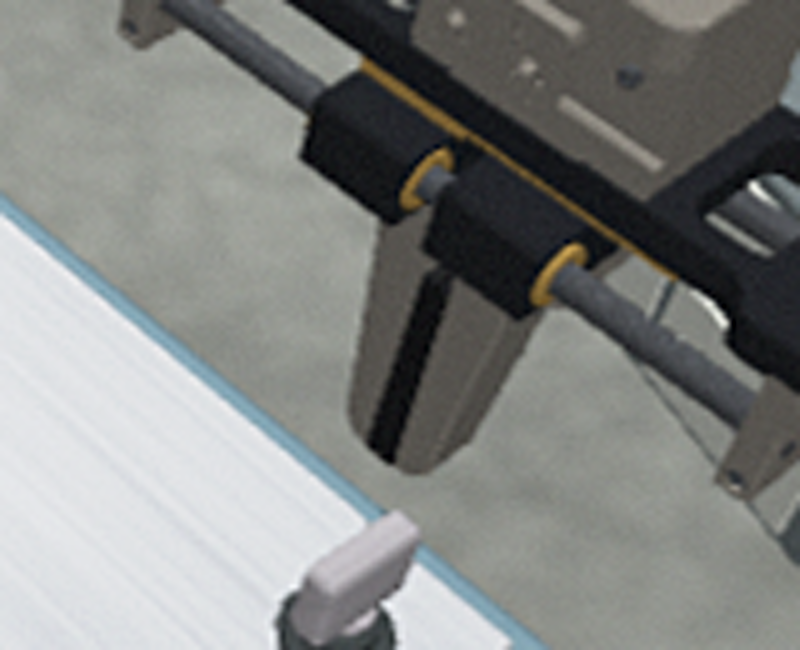

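Run:
```python
from h import *
g=[654.7,-118.7]
robot.servo_line([*g,104],feed=80); robot.hold(0.3); s=st("104"); print(proj("side",s["tcp_pos"]))
snap("side","s3",(370,170,160,130),5)
```

```text
104 t 7.13 tcp [ 654.93 -118.8   104.35] jaw 1.894 x [ 0.001 -0.    -1.   ] F [-0.3 -0.6 -0.6] M [ 0.08  0.03 -0.  ] w 0.007
[[443.03530053 279.6639388 ]]
```

View pics/s3.png

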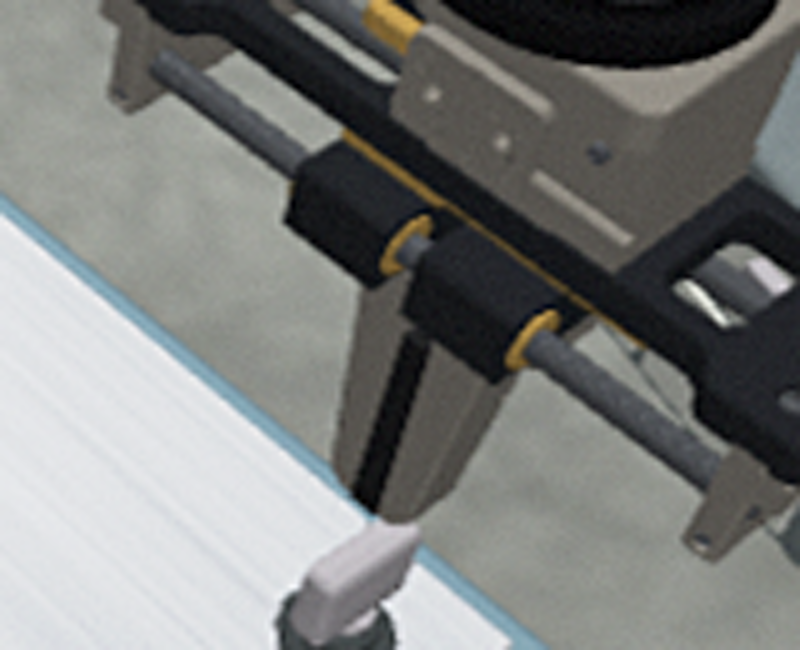

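Run:
```python
from h import *
g=[654.7,-118.7]
for z in np.arange(102,74,-2.):
    robot.servo_line([*g,z],feed=60); s=robot.observe(); F=s["contact_force"]; print(z,s["tcp_pos"].round(1),F.round(1),round(s["t"],2))
    if F[2]>4 or abs(F[:2]).max()>5: break
snap("side","s4",(370,170,160,130),5); st()
```

```text
102.0 [ 654.6 -118.6  101.9] [-0.2 -0.4 -0.7] 7.43
100.0 [ 654.6 -118.7   99.8] [-0.5  0.8 -0.3] 7.68
98.0 [ 654.5 -118.7   97.8] [-0.8  0.2  0.2] 7.93
96.0 [ 654.6 -118.7   95.8] [-0.   0.7 -0.8] 8.18
94.0 [ 654.6 -118.7   93.8] [-0.5  0.2  0.8] 8.43
92.0 [ 654.6 -118.7   91.8] [-0.1  0.4 -0.1] 8.68
90.0 [ 654.6 -118.6   89.8] [-0.2  0.5  0.1] 8.93
88.0 [ 654.6 -118.6   87.8] [0.  0.6 0.4] 9.18
86.0 [ 654.6 -118.6   85.8] [-0.2  0.7 -0.3] 9.43
84.0 [ 654.6 -118.7   83.8] [-0.6 -0.1 -0.3] 9.68
82.0 [ 654.6 -118.7   81.8] [ 0.1 -0.2 -0.3] 9.93
80.0 [ 654.6 -118.7   79.8] [-0.2 -1.4 -0.4] 10.18
78.0 [ 654.6 -118.7   77.8] [-0.1 -0.2 -0.1] 10.43
76.0 [ 654.6 -118.7   75.8] [ 0.4 -0.2  0.1] 10.68
 t 10.73 tcp [ 654.67 -118.66   75.95] jaw 1.894 x [-0.  0. -1.] F [ 0.8 -0.4 -0.2] M [ 0.02  0.02 -0.01] w 0.008
```

View pics/s4.png

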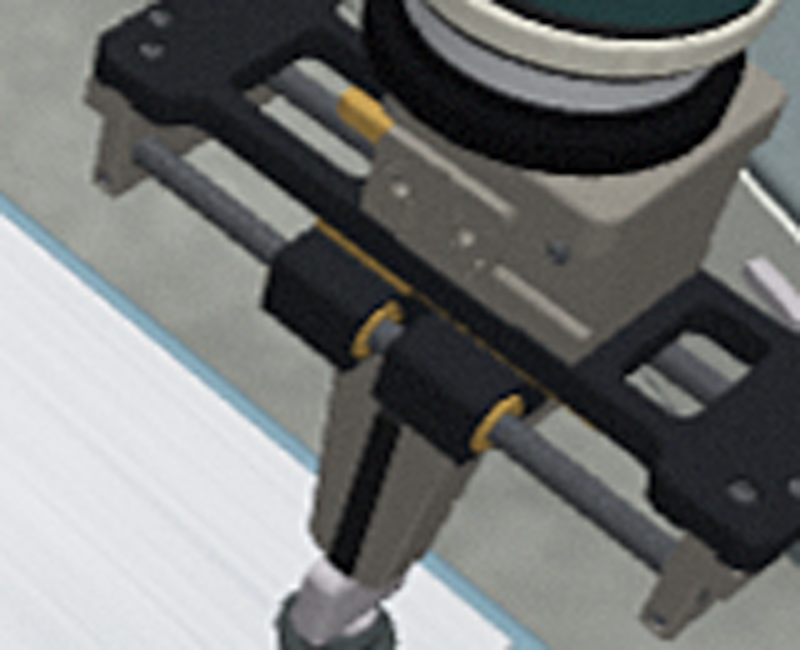

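No contact down to TCP z=76, and the shut fingers now cover the far part of the wing in the picture. So the tips really are higher than the reported TCP. I'll keep probing until contact to measure the offset.

Run:
```python
from h import *
g=[654.7,-118.7]
for z in np.arange(74.5,55,-1.5):
    robot.servo_line([*g,z],feed=60); s=robot.observe(); F=s["contact_force"]; print(z,s["tcp_pos"].round(1),F.round(1),s["wrist_torque"].round(2),round(s["t"],2))
    if F[2]>3 or abs(F[:2]).max()>5: break
snap("side","s5",(370,170,160,130),5); st()
```

```text
74.5 [ 654.9 -118.8   74.6] [ 0.9 -0.3  0.4] [ 0.04 -0.05 -0.02] 10.98
73.0 [ 655.  -118.8   73.6] [-1.9 -0.3  5.4] [ 0.12  0.22 -0.05] 11.23
 t 11.28 tcp [ 654.96 -118.8    73.59] jaw 1.894 x [ 0.001  0.    -1.   ] F [-0.6  1.   5.2] M [ 0.11  0.32 -0.02] w 0.0
```

View pics/s5.png

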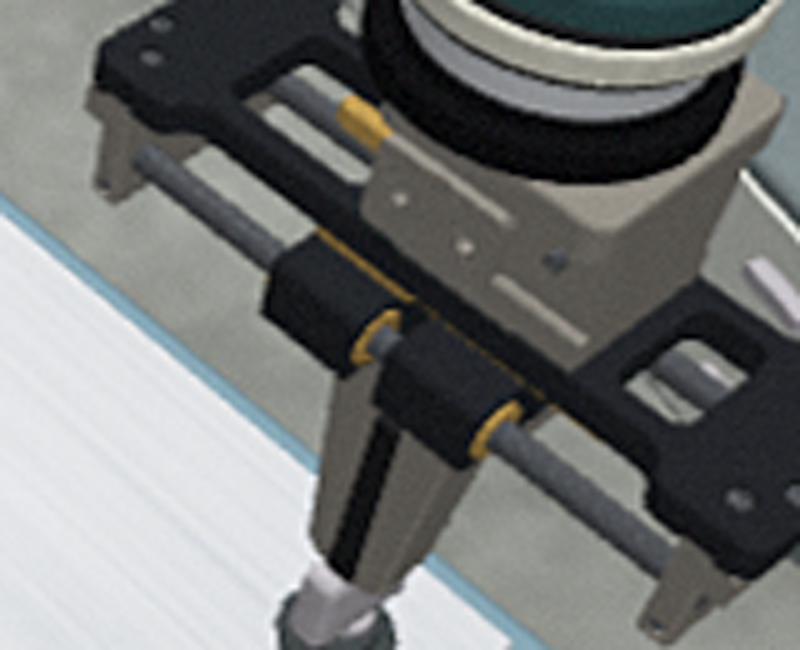

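Contact at TCP z=73.6 with 5.2 N, which matches the spring preload on the wing top at 100. So the tips sit 26.4 mm above the reported TCP, and the image gives the same offset with x and y good to about 1 mm. I'll work relative to this contact height.

Run:
```python
from h import *
g=[654.7,-118.7]
robot.servo_line([*g,82],feed=80); grip(0.4)
robot.servo_line([*g,52.6],feed=70); robot.hold(0.15); st("down")
snap("side","s6",(370,170,160,130),5)
grip(0.0,10); robot.hold(0.1); st("grip10")
snap("side","s7",(370,170,160,130),5)
```

```text
down t 12.95 tcp [ 655.05 -118.86   53.  ] jaw 1.894 x [ 0.001 -0.    -1.   ] F [ 0.3  0.  -0.4] M [ 0.05  0.02 -0.03] w 0.399
grip10 t 13.59 tcp [ 654.56 -118.34   52.73] jaw 1.894 x [-0.     0.001 -1.   ] F [-1.6  0.8  2.7] M [ 0.35  0.38 -0.03] w 0.134
```

View pics/s6.png

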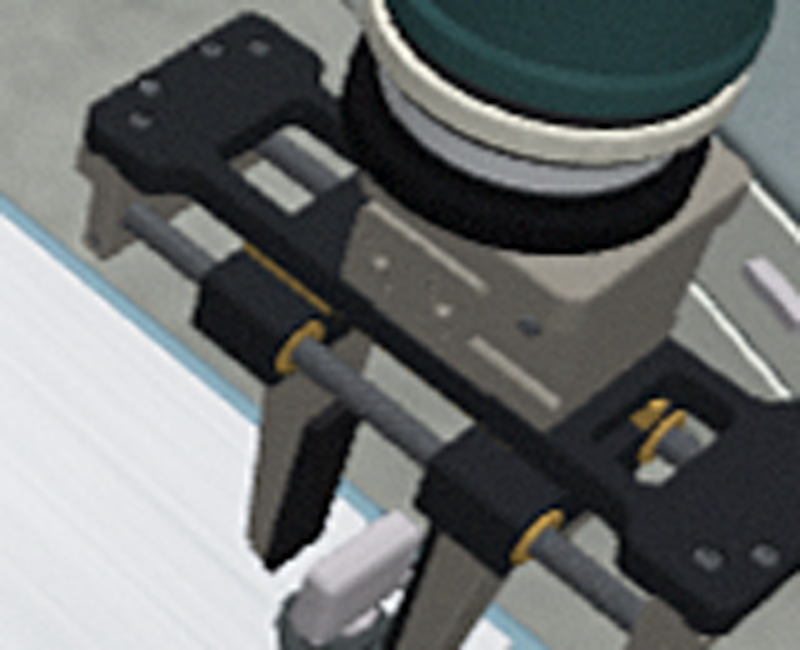

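View pics/s7.png

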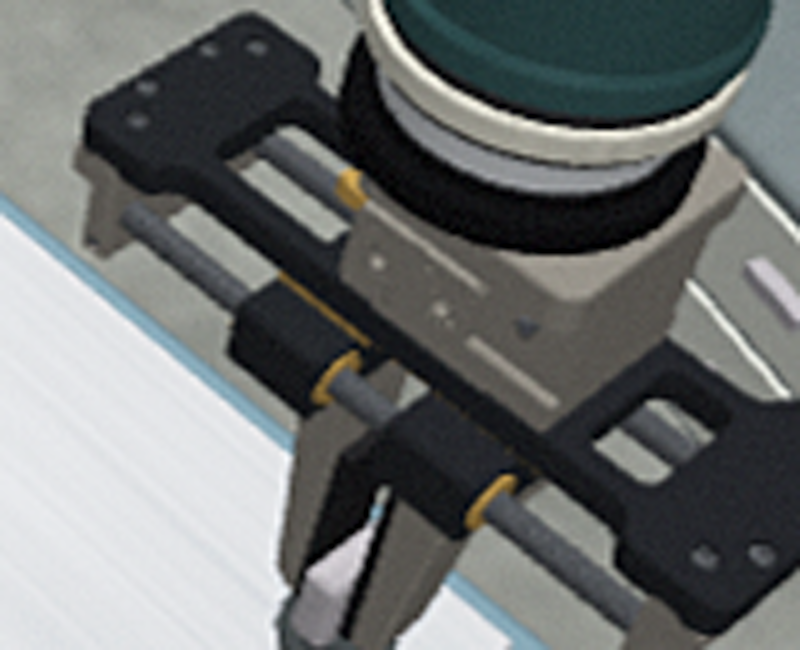

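The wing is held: width 12.3 mm against a true 12, and the side force is tiny, so centring is good. Next I'll firm up the grip and push in.

Run:
```python
from h import *
g=[654.6,-118.4]
grip(0.0,45); st("grip45")
for z in (48.5,45.5,43.4):
    robot.servo_line([*g,z],feed=40); robot.hold(0.1); s=st(str(z))
    if s["contact_force"][2]>25: break
snap("side","s8",(370,170,160,130),5)
```

```text
grip45 t 13.86 tcp [ 654.54 -118.34   52.73] jaw 1.894 x [-0.     0.001 -1.   ] F [-1.9  1.   3.6] M [ 0.56  0.57 -0.  ] w 0.127
48.5 t 14.21 tcp [ 654.59 -118.37   48.96] jaw 1.894 x [-0.  0. -1.] F [-3.   2.   6.3] M [0.46 0.79 0.04] w 0.125
45.5 t 14.56 tcp [ 654.61 -118.35   46.17] jaw 1.894 x [-0.  0. -1.] F [-4.3  2.   7.5] M [0.58 0.85 0.  ] w 0.126
43.4 t 14.91 tcp [ 654.62 -118.34   44.23] jaw 1.894 x [ 0.  0. -1.] F [-4.1  2.6  8.3] M [ 0.53  0.91 -0.02] w 0.126
```

View pics/s8.png

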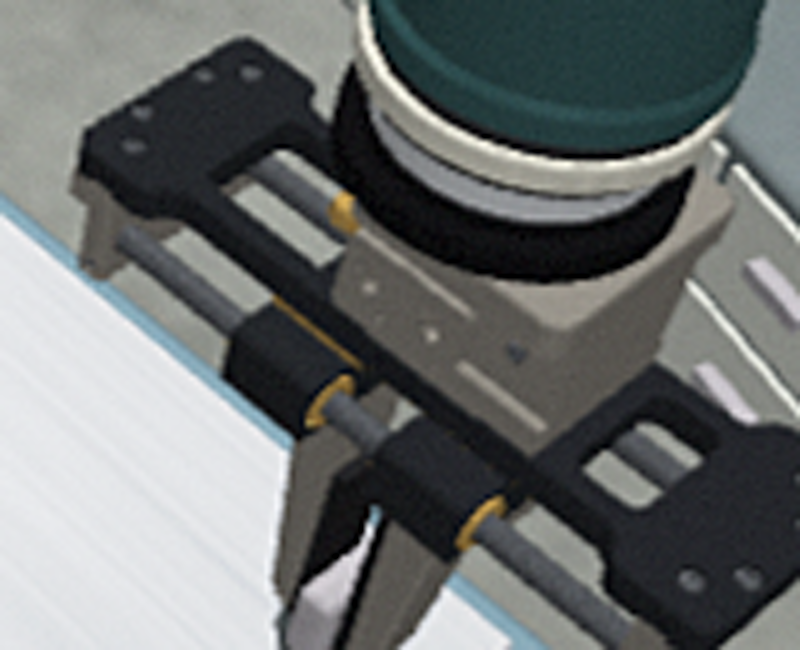

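Run:
```python
from h import *
p=np.load("p.npy"); A=p[2]+np.pi/2; g=[654.6,-118.4]
robot.servo_line([*g,42.5],feed=40); robot.hold(.1); st("42.5")
for d in (.25,.55,.85,1.15,1.4,1.58):
    robot.servo_line([*g,42.5],feed=40,rotation=rot(A-d)); s=st(str(d))
    if np.linalg.norm(s["contact_force"])>35 or abs(s["wrist_torque"][2])>2.5: print("STOP");break
robot.hold(.2); st("end")
snap("side","s9",(330,170,200,150),4)
```

```text
42.5 t 15.31 tcp [ 654.59 -118.35   43.39] jaw 1.894 x [ 0.     0.001 -1.   ] F [-3.7  2.8  8.2] M [ 0.51  1.   -0.01] w 0.126
0.25 t 15.71 tcp [ 654.52 -117.83   43.25] jaw 1.644 x [-0.     0.001 -1.   ] F [-4.   2.4 10.1] M [0.74 0.99 0.02] w 0.13
0.55 t 16.16 tcp [ 654.57 -117.21   43.2 ] jaw 1.345 x [-0.001  0.002 -1.   ] F [-4.1  3.6  8. ] M [0.92 1.   0.  ] w 0.125
0.85 t 16.61 tcp [ 654.83 -116.62   43.18] jaw 1.045 x [-0.     0.002 -1.   ] F [-4.6  5.3  9.1] M [1.09 0.93 0.04] w 0.128
1.15 t 17.06 tcp [ 655.23 -116.11   43.23] jaw 0.745 x [ 0.     0.003 -1.   ] F [-2.7  5.1  7.9] M [1.32 0.72 0.04] w 0.128
1.4 t 17.46 tcp [ 655.65 -115.85   43.3 ] jaw 0.496 x [ 0.001  0.003 -1.   ] F [-1.   5.5 10. ] M [ 1.38  0.57 -0.08] w 0.125
1.58 t 17.79 tcp [ 656.03 -115.69   43.41] jaw 0.316 x [ 0.002  0.003 -1.   ] F [-0.9  6.4  8.6] M [1.45 0.46 0.02] w 0.125
end t 17.99 tcp [ 656.01 -115.72   43.49] jaw 0.316 x [ 0.002  0.003 -1.   ] F [-1.7  6.   9.2] M [ 1.41  0.51 -0.05] w 0.128
```

View pics/s9.png

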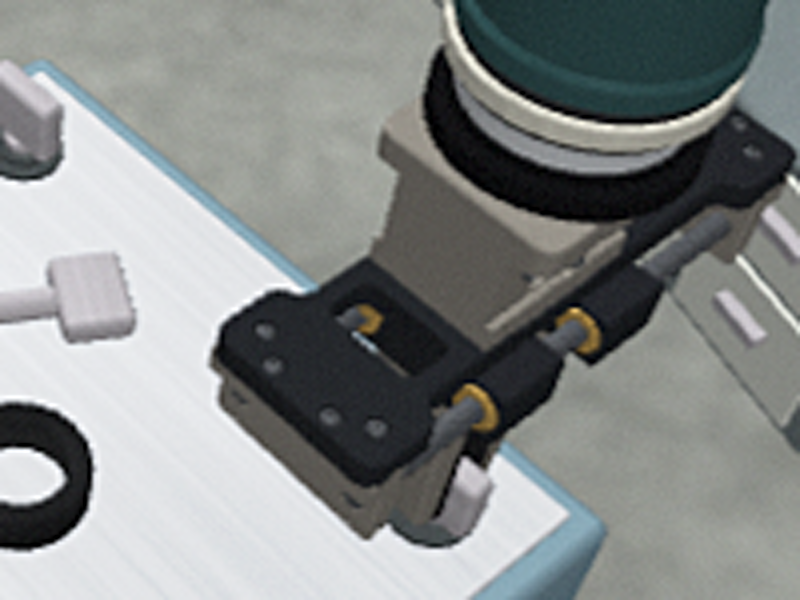

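```bash
python3 - <<'E'
from h import *
robot.servo_line([656.0,-115.7,46.8],feed=30); robot.hold(.1); st("eased")
grip(0.4); robot.hold(.2); s=st("open")
t=s["tcp_pos"]
robot.servo_line([t[0],t[1],95],feed=80); st("up")
robot.servo_line([t[0],t[1],200],feed=200)
robot.movep([480,250,330],s["tcp_rot"]); st("away")
for c in("side","top"):
    snap(c,c+"_end")
    for d in viewer.pinpoint("stud_grip",c):
        K,R,tt=cam(c); print(c,d["confidence"],R.T@(np.array(d["at"])-tt))
E
python3 - <<'E'
import cv2
a=cv2.imread("pics/side_end.png")[160:420,210:500]; b=cv2.imread("pics/top_end.png")[100:360,215:505]
import numpy as np
cv2.imwrite("pics/end.png",cv2.resize(np.hstack([a,b]),(800,359)))
E
```

```text
eased t 18.47 tcp [ 656.03 -115.58   47.43] jaw 0.314 x [-0.  0. -1.] F [-3.3  2.6  6.9] M [0.48 0.88 0.09] w 0.127
open t 19.21 tcp [ 656.02 -115.71   46.79] jaw 0.314 x [ 0. -0. -1.] F [ 0.1 -0.3 -0.4] M [-0.05  0.04 -0.01] w 0.399
up t 19.96 tcp [ 655.86 -115.43   94.87] jaw 0.314 x [-0.  0. -1.] F [-0.5  0.7  0. ] M [-0.08  0.04  0.04] w 0.402
away t 22.2 tcp [480.39 249.14 329.81] jaw 0.313 x [ 0.    -0.001 -1.   ] F [ 0.1 -0.5 -0.3] M [ 0.    0.03 -0.01] w 0.401
top 0.9 [ 654.12810687 -119.19338988   82.71169726]
```

View pics/end.png

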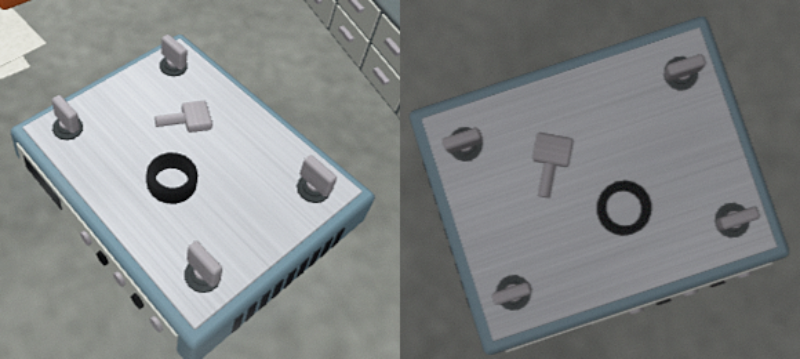

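Both views show the fourth wing, at about (685,68) in the right half and (318,175) in the left, parallel to the others. I'll check its angle and height with an overlay.

Run:
```python
from h import *
p=np.load("p.npy"); out=[]
for c,pts in(("top",[(75,-110),(-75,-110)]),("side",[(75,-110),(-75,-110)])):
    im=cv2.imread(f"pics/{c}_end.png")
    pp=p.copy(); pp[:2]=(548.64,-38.81) if c=="top" else (550.2,-36.17)
    for a,b in pts:
        q=proj(c,U(pp,[a,b,90]))[0]; o=np.round(q-24).astype(int)
        cr=cv2.resize(im[o[1]:o[1]+48,o[0]:o[0]+48],(384,384),interpolation=cv2.INTER_CUBIC)
        w=proj(c,U(pp,[(a+i,b+j,96) for i,j in((6,18),(6,-18),(-6,-18),(-6,18))]))
        cv2.polylines(cr,[np.round((w-o+.5)*8).astype(np.int32)],True,(0,255,0),1); out.append(cr)
im=np.vstack([np.hstack(out[:2]),np.hstack(out[2:])]); cv2.imwrite("pics/chk.png",cv2.resize(im,(600,600)))
```

```text
(no output)
```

View pics/chk.png

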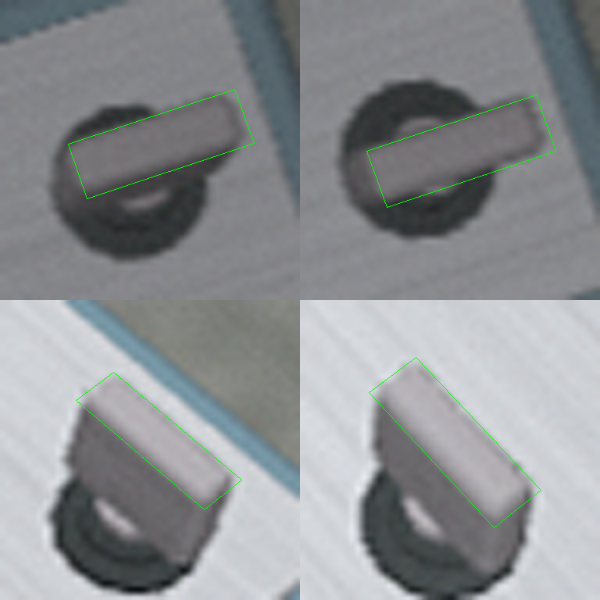

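In all four crops the wing matches the locked outline in angle and height, just as the locked reference stud does. Handing in.

Run:
```python
from h import *
st(); robot.job_done()
```

```text
t 22.4 tcp [480.46 249.13 329.89] jaw 0.312 x [ 0. -0. -1.] F [0.3 0.5 0.2] M [-0.05  0.01  0.03] w 0.402
the job is handed in; nothing more can be done
```

The fourth stud is now locked as far as my checks can tell, and I handed the job in at 22.4 s; no verdict was reported. I gripped its wing, pushed it in about 9 mm against 8–10 N, turned the tool 1.58 rad clockwise, eased up, let go and moved the arm away.

- **Final checks:** in both cameras the wing's angle and height match the outline of a locked stud, as closely as one of the studs that was already locked. The contact force was near zero after release.
- **Disagreements:**
  - **Finger tips:** they sit about 26 mm above the reported TCP. The side camera showed it and touching the wing top confirmed it, so I set all heights from that contact.
  - **Stud height:** the trained network put the grip point at 82.7 mm in the top camera, against about 85 expected, which is within its stated error. It found nothing in the side camera at the end.
  - **Side drift:** the tool moved sideways by about 3 mm during the turn, with at most about 7 N of side force. It did no visible harm.

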